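# Crank the sausage filler's plunger free and take out its barrel

### The arm

A 6-joint arm with a two-finger parallel gripper is mounted at the origin on a cart in front of the work surface, level with it; the furniture and walls round the work are solid. World frame = base frame: x ahead of the robot, y to its left, z up, the work surface at z = 0. Lengths are in mm, angles in degrees, forces in N, time in s.
With the tool pointing down it reaches from about 325 to 775 mm from the base axis. Payload 5.5 kg.
Tool frame: the origin (TCP) lies midway between the tips of the shut fingers; the grasp point (between the pads) lies 19 mm behind it; z points along the fingers, y is the line along which they close (so a half turn about z gives the same grasp; the last joint's range is limited). The gripper opens to 88 mm and grips with 3 to 60 N. Pads are 20 mm wide; open, the fingers measure 115 mm over their backs; the gripper's body (75 mm by 178 mm) begins 61 mm behind the grasp point.
Start: joints at [-69.998, 5.22, 70.514, -0, 104.267, -3.249], TCP at [236.853, -551.287, 222.631] pointing down, gripper open.
Joint ranges: [-164.24, 164.24], [-49.07, 125.15], [9.68, 141.18], [-86.29, 266.29], [3.28, 154.24], [-151.56, 151.56]. Speed limits (degrees/s): [147.25, 147.25, 172.46, 180, 180, 180].

### API

Orientations are given as a 3x3 rotation matrix whose columns are the frame's x, y, z axes.
In Python, from cell import ctrl, cams, job gives the robot as it stands.
- The arm moves only by the tool move_arm, never from a script. Its argument "rows" is a list of rows, each a list of 7 numbers: the shift along the world's x, y, z in mm, then the turn, a rotation vector about the world's x, y, z in degrees, then the closure, from -1 (fully open) to 1 (shut). A call has 1 to 8 rows; each row is the pose to reach, as a shift and turn from the pose commanded when the call began; what a row does not reach only later rows make up. A row lasts 1/12 s, in which the tool goes at most 41.7 mm and 7.16 degrees, less where a joint would pass 70% of its speed; a pose out of reach is approached as far as the arm can. A call with a gripper value outside its range is refused whole. The fingers move at their own pace and stop on an object; "newtons" is the grip in N (left out, the last holds). Time passes only in rows, so rows that repeat a pose let the fingers close. It gives the time, the measured TCP pose, the force, the opening and the grip force at its end, in the units of the state.
- ctrl.sense(): the state, without advancing time (a new reading comes with each control period).
- cams.get_image(name): name is "scene" or "top"; returns a dict with "img" (420x560x3 uint8, red, green, blue), "z_map" (420x560 float32, mm along the optical axis (not along the pixel's ray), 0 where there is no reading), "K" (3x3 intrinsics, pixels), "k1" (the pictures are not rectified: a ray, as slopes to the right and down, at radius r is drawn at 1 + k1 r^2 times it, then the intrinsics apply), "R" (3x3) and "t" (3): a world point X has camera coordinates R X + t. Camera axes: x right, y down, z forward; pixel columns grow to the right and rows downward; lengths in mm; the calibration is good to about 2 mm. A picture is of the moment at which its call begins.
- job.finish_job(): hands the job in; it is judged then, once.
The state is a dict: "time_s": time; "qpos": joint angles; "qvel": joint speeds; "tau": joint torques, N m; "tcp_pos": TCP position; "orientation": TCP orientation; "ft_force": force on the tool from outside, world axes, zero at the start; "torque": the same for the moment, N m; "width": finger opening in mm; "grasp_force": force on a finger pad.
Only numpy, scipy, OpenCV 4.12 (cv2) and the standard library are available. Lean on these libraries where they do the work, as an engineer would, in place of code of your own. Each camera call takes 0.05 s, during which the arm holds its last target. There are 200 camera calls.

### The job

The barrel of the sausage filler has to go for washing. Crank the plunger up out of it (anticlockwise seen from above) until the crank suddenly goes slack, and stop there, before the plunger drives hard against the head; then draw the barrel out by its handle and stand it upright on the slatted draining rack, near the rack's middle, without dropping it. Leave the salt shaker and the mincer plates where they are.

Things in the scene. Friction and masses are not known exactly. Their poses are not given: they have to be found in the camera images.
- filler: Table-top sausage filler, fixed: grey base plate 150 x 196 x 10 mm, two steel posts (17 mm thick, on its y axis, 74 mm either side), grey crosshead 34 mm deep, underside 165 mm above the worktop. Origin: on the plunger axis at worktop level. Its -x is the open front, where the barrel slides out along the base plate once the plunger is above the barrel's rim.
- crank_axis (a point): On the vertical crank axis, 230 mm above the worktop (the height of the knob's middle); axes as the filler's. Anticlockwise from above raises the plunger 24 mm per turn. In the barrel the plunger's rubber drags: about 12 N at the knob (after up to 10 degrees of play); under 2 N once it has left the rim and the barrel can be drawn out. A dust tube, 25 mm thick, stands on the axis up to 262 mm.
- head_under (a point): Underside of the steel stop ring below the crosshead, on the axis, 153 mm above the worktop, 43 mm above the barrel's rim. Cranked about 0.6 turn (14 mm) past the point where the crank goes slack, the plunger's hub meets this ring and blocks.
- knob_mid (a point): Middle of the crank's upright wooden knob: 28 mm thick, 48 mm tall (206 to 254 mm above the worktop), spinning freely on its pin, 62 mm from the crank axis on a flat arm whose top is 206 mm up. The crank keeps its height as it turns and stays where it is left.
- barrel_grip (a point): Middle of the barrel's upright wooden handle, on the barrel's -x side: 20 mm radially, 16 mm across (barrel's y), 60 mm tall; 115 mm from the barrel's axis, 55 mm above its underside, 60 mm free between it and the barrel. Axes as the barrel's. The crank knob may stop above the space over the handle: a hand that leans back 12 degrees from the press clears it.
- barrel_foot (a point): Centre of the underside of the barrel: loose opaque steel cylinder, 88 mm across (92 at the rim), 100 mm high, open on top, 0.27 to 0.41 kg, with a spout on its +x side reaching 75 mm from the axis. z is its axis, -x points to its handle. At first it stands on the filler's base plate, on the axis, against two pins behind; the plunger's underside is hidden in it, 16 to 58 mm below the rim.
- rack: Slatted wooden draining rack, fixed: 184 mm (x) x 200 mm (y) x 18 mm high, 8 slats along y. Origin: centre of its underside.
- rack_top (a point): Centre of the rack's top side, 18 mm above the worktop; axes as the rack's.
- shaker: Glass salt shaker, 42 mm thick, 74 mm high, loose; origin at the centre of its underside. Bystander.
- plate_a: Steel mincer plate, 60 mm across, 9 mm thick, lying loose; origin at the centre of its underside. Bystander.
- plate_b: Steel mincer plate, 56 mm across, 9 mm thick, lying loose; origin at the centre of its underside. Bystander.

How it is judged (in metres and radians):
At the end, for the whole second after the job is handed in: The barrel stands upright (within 5 degrees) and still on the rack's slats, its axis within 60 mm of the rack's middle (angle between barrel_foot's own z axis and vertical below 0.087 rad and z of barrel_foot in the frame of rack_top between -0.004 and 0.005 m and horizontal distance between barrel_foot and rack_top below 0.06 m and linear speed of barrel below 0.02 m/s); the robot touches nothing.
It fails at once if the plunger is driven hard up against the head (contact force between head_stop and plunger_hub above 100 N).
It fails at once if the barrel is dropped (linear speed of barrel above 0.45 m/s and contact force between the fingers and barrel below 0.1 N).
It fails at once if the salt shaker is moved (distance of shaker from where it was at the start of the episode above 0.03 m).
It fails at once if a mincer plate is moved (distance of any of plate_a, plate_b from where it was at the start of the episode above 0.03 m).
It also fails if it takes over 72 s, if anything falls off the work surface, if the arm or the gripper's body presses on something with over 40 N, if the wrist force passes 120 N, or if a joint passes its speed limit or range.

## Working session

There is one attempt and no reset: what is moved stays moved. The work goes in short steps, Python scripts to look and compute and a tool call to move; the robot and the scene stay as the last step left them, time stands still between calls to the robot, and variables do not carry over. Pictures are saved under pics/ and viewed, at most 10 in all, crops included, and the job is handed in when it is done.

Besides the shell and the picture viewer there is one more tool, called after ">>>" as a command line: name --pt "numbers of a row" for each row, then --argument value for the rest. move_arm: Moves the arm, as the interface text tells. Its arguments: {"type":"object","properties":{"rows":{"type":"array","items":{"type":"array","items":{"type":"number"}}},"newtons":{"type":"number"}},"required":["rows"]}

```bash
mkdir -p pics; ls; cat > h.py <<'E'
import numpy as np, cv2
from cell import ctrl, cams, job
def world(im, uv, zplane=None):
    """pixel(s) -> world: by depth, or onto plane z"""
    uv=np.atleast_2d(np.array(uv,float)); K=im["K"];R=np.array(im["R"]);t=np.array(im["t"])
    d=(uv-[K[0][2],K[1][2]])/[K[0][0],K[1][1]]; s=d.copy()
    for _ in range(20): s=d/(1+im["k1"]*(s**2).sum(1,keepdims=True))
    rays=np.c_[s,np.ones(len(s))]; c=-R.T@t; w=rays@R
    if zplane is None:
        z=im["z_map"][uv[:,1].astype(int),uv[:,0].astype(int)]; return c+w*z[:,None]
    return c+w*((zplane-c[2])/w[:,2])[:,None]
def cloud(im):
    h,w=im["z_map"].shape; u,v=np.meshgrid(np.arange(w),np.arange(h))
    P=world(im,np.c_[u.ravel(),v.ravel()]).reshape(h,w,3); P[im["z_map"]==0]=np.nan
    return P
E
python3 - <<'E'
from h import *
for n in ["scene","top"]:
    im=cams.get_image(n); np.save(f"pics/{n}0.npy",im,allow_pickle=True)
    cv2.imwrite(f"pics/{n}0.png",im["img"][...,::-1]); R=np.array(im["R"]);print(n,-R.T@np.array(im["t"]),im["k1"],R[2])
E
```

```text
pics
scene [ -18.79922024  539.99723747 1070.69210688] -0.10839801488651916 [ 0.45387831 -0.42778393 -0.78166194]
top [ 343.15159361   32.05881554 1484.94581385] -0.0797689635644541 [ 0.12446019 -0.00641593 -0.99220386]
```

View pics/scene0.png

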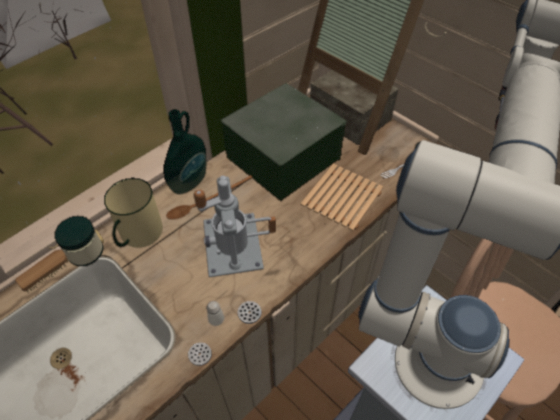

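View pics/top0.png

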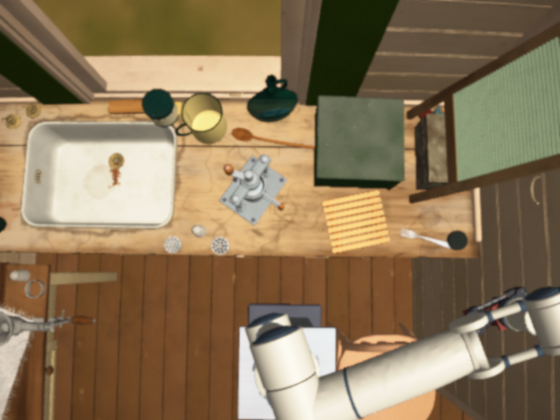

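The scene view shows the filler at (232,240), with its knob at (200,199), the handle at (272,226) and the rack at (342,195). The top view shows the filler at (253,187), knob at (228,169), handle at (280,206), rack at (356,221), shaker at (198,230) and plates at (173,243) and (220,245).

```bash
python3 - <<'E'
from h import *
ims={n:np.load(f"pics/{n}0.npy",allow_pickle=True).item() for n in["scene","top"]}
out=[]
for n,(c,r) in {"scene":((235,230),70),"top":((255,188),50)}.items():
    i=ims[n]["img"][c[1]-r:c[1]+r,c[0]-r:c[0]+r,::-1]; out.append(cv2.resize(i,(400,400),interpolation=cv2.INTER_CUBIC))
cv2.imwrite("pics/crop0.png",np.hstack(out))
for n,im in ims.items():
    P=cloud(im); hsv=cv2.cvtColor(im["img"],cv2.COLOR_RGB2HSV)
    # rack: height 8..25 above; orange
    X=P[...,0];Y=P[...,1];Z=P[...,2]
    work=(X>250)&(X<800)&(Y>-450)&(Y<450)
    m=(work&(Z>11)&(Z<26)&(Y<-60)&(hsv[...,1]>90)&(hsv[...,2]>110)).astype(np.uint8)
    k,l,st,ce=cv2.connectedComponentsWithStats(cv2.morphologyEx(m,cv2.MORPH_CLOSE,np.ones((5,5))))
    j=1+st[1:,4].argmax(); pts=np.argwhere(l==j)[:,::-1]; W=world(im,pts,18)[:,:2]
    print(n,"rack",cv2.minAreaRect(W.astype(np.float32)),st[j])
    # wooden red-brown parts on filler with Z>40
    m=(work&(Z>30)&(Z<270)&(hsv[...,1]>110)&((hsv[...,0]<14))).astype(np.uint8)
    k,l,st,ce=cv2.connectedComponentsWithStats(m)
    for j in range(1,k):
        if st[j,4]>15: q=P[l==j]; print(" wood",st[j],np.nanmedian(q,0).round(1),np.nanmin(q,0).round(),np.nanmax(q,0).round())
    # grey low saturation low plate
    m=(work&(Z>4)&(Z<16)&(hsv[...,1]<70)).astype(np.uint8)
    k,l,st,ce=cv2.connectedComponentsWithStats(m)
    for j in range(1,k):
        if st[j,4]>40: W=world(im,np.argwhere(l==j)[:,::-1],10)[:,:2]; print(" low",st[j],cv2.minAreaRect(W.astype(np.float32)))
    m=(work&(Z>35)&(hsv[...,1]<70)).astype(np.uint8)
    k,l,st,ce=cv2.connectedComponentsWithStats(m)
    for j in range(1,k):
        if st[j,4]>40: q=P[l==j]; print(" high",st[j],np.nanmedian(q,0).round(),np.nanmin(q,0).round(),np.nanmax(q,0).round())
    q=P[work&(Z>235)&(Z<275)&(hsv[...,1]<70)];print(" tube",len(q),np.nanmean(q,0),np.nanmax(q,0))
E
```

```text
scene rack ((502.94769287109375, -226.0260467529297), (181.2647247314453, 203.8933563232422), 11.999063491821289) [ 300  164   83   67 3027]
 wood [194 190  12  17 131] [619.8 186.7 244.8] [614. 170. 214.] [639. 196. 259.]
 wood [269 217   7  15  70] [539.7  31.5  78.9] [535.  20.  47.] [546.  39.  99.]
 low [385 167  15  10  46] ((464.62615966796875, -422.38885498046875), (23.918033599853516, 57.13398742675781), 3.8114471435546875)
 low [244 213  11   7  52] ((645.6434326171875, 23.949474334716797), (27.469181060791016, 22.055326461791992), 57.42753601074219)
 low [203 219  12  19 151] ((697.8110961914062, 138.1925048828125), (27.80897331237793, 65.68357849121094), 58.677635192871094)
 low [246 222  11  12 104] ((611.162353515625, 48.74502944946289), (28.722206115722656, 37.19050979614258), 54.99429702758789)
 low [ 205  236   59   41 1316] ((572.826171875, 148.2008514404297), (151.06605529785156, 112.51469421386719), 56.60276794433594)
 low [237 301  25  23 425] ((418.882568359375, 230.9361114501953), (58.830204010009766, 62.081119537353516), 63.68192672729492)
 low [156 311  20  3
[... 1384 characters left out ...]
65100097656)
 low [164 237  18  16 199] ((418.04400634765625, 391.4605407714844), (55.156673431396484, 52.33795928955078), 65.1133041381836)
 low [211 237  18  18 233] ((416.5087585449219, 231.80970764160156), (57.2018928527832, 57.23444747924805), 1.4099448919296265)
 high [ 317  122   87   59 4495] [ 709. -213.  161.] [ 616. -353.  116.] [800. -82. 171.]
 high [ 229  154   51   55 1283] [596. 114. 187.] [527.  33.  35.] [688. 185. 266.]
 high [192 225  12  12  96] [462. 297.  71.] [446. 283.  36.] [480. 315.  84.]
 high [484 307  21   7  91] [ 254. -437.  554.] [ 250. -450.  542.] [ 263. -412.  562.]
 tube 71 [606.20392221 124.21632185 258.61616641] [628.74971231 183.41293006 265.94917873]
```

View pics/crop0.png

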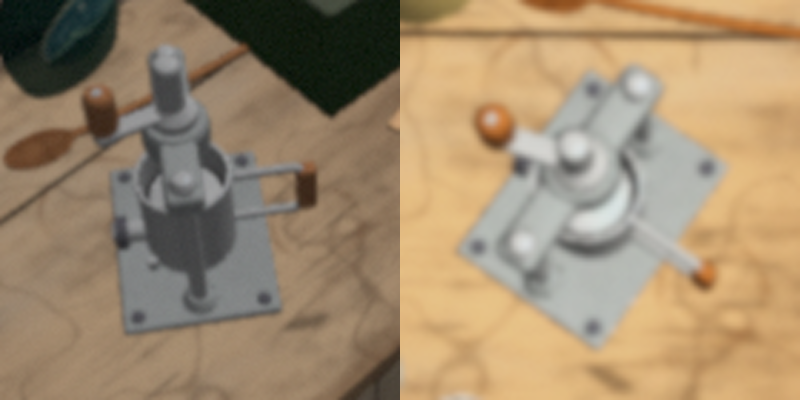

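The crop shows the crank arm pointing to the knob up-left. The handle is at lower right, opposite the knob in the top view, and the barrel is still seated with the plunger in it.

```bash
python3 - <<'E'
from h import *
ims={n:np.load(f"pics/{n}0.npy",allow_pickle=True).item() for n in["scene","top"]}
for n,im in ims.items():
    P=cloud(im); hsv=cv2.cvtColor(im["img"],cv2.COLOR_RGB2HSV)
    X,Y,Z=P[...,0],P[...,1],P[...,2]
    near=(np.hypot(X-604,Y-120)<140)
    m=near&(Z>4)&(Z<16)&(hsv[...,1]<70)&~((X>660)&(Y>170))
    W=P[m][:,:2].astype(np.float32); print(n,"plate",cv2.minAreaRect(W))
    m=near&(hsv[...,1]<75)&(Z>215)&(Z<270)
    q=P[m]; 
    for a in range(215,270,8):
        s=q[(q[:,2]>=a)&(q[:,2]<a+8)]
        s=s[np.hypot(s[:,0]-604,s[:,1]-120)<30]
        if len(s)>3: print(a,len(s),s[:,:2].mean(0).round(1),s[:,:2].min(0).round(),s[:,:2].max(0).round())
    # crosshead top
    m=near&(Z>160)&(Z<205)&(hsv[...,1]<70); q=P[m]; print("ch",len(q),np.percentile(q[:,2],[10,50,90]).round(),cv2.minAreaRect(q[:,:2].astype(np.float32)))
    # tube top disc, knob top, by ray to plane
    m=((Z>255)&near&(hsv[...,1]<70)); v,u=np.where(m); 
    if len(u): print("tubetop",world(im,[u.mean(),v.mean()],262))
    m=(near&(Z>200)&(hsv[...,1]>110)&(hsv[...,0]<14)); v,u=np.where(m); print("knob",world(im,[u.mean(),v.mean()],235), P[m&(Z>245)].mean(0))
    m=(near&(Z>35)&(Z<110)&(Y<60)&(X<580)&(hsv[...,1]>110)&(hsv[...,0]<14)); v,u=np.where(m); print("handle",len(u),world(im,[u.mean(),v.mean()],65) if len(u) else"")
E
```

```text
scene plate ((615.270751953125, 102.888916015625), (177.82196044921875, 233.84371948242188), 55.54623031616211)
215 25 [603.  127.6] [597. 112.] [616. 136.]
223 16 [602.1 127.7] [598. 117.] [614. 134.]
231 21 [602.5 128.7] [598. 116.] [614. 136.]
239 30 [602.5 127.4] [596. 112.] [617. 136.]
247 21 [602.8 129. ] [598. 119.] [613. 135.]
255 56 [607.1 124.5] [597. 113.] [620. 135.]
263 12 [608.5 124.3] [602. 118.] [616. 132.]
ch 746 [178. 188. 202.] ((618.2140502929688, 135.10264587402344), (90.81775665283203, 176.88909912109375), 45.97987365722656)
tubetop [[608.13538641 130.62236373 262.        ]]
knob [[626.71564213 182.30775985 235.        ]] [623.00478304 183.85887847 252.33614379]
handle 70 [[546.1166953   25.40105585  65.        ]]
top plate ((621.5437622070312, 118.29795837402344), (157.32518005371094, 223.4788818359375), 55.6921501159668)
215 6 [598.8 119.4] [596. 111.] [605. 131.]
223 4 [599.1 118.8] [595. 110.] [606. 127.]
231 8 [598.6 120.9] [596. 113.] [602. 133.]
247 6 [597.7 119.2] [595. 112.] [602. 126.]
255 35 [606.9 121.7] [596. 111.] [618. 134.]
263 22 [606.3 122.9] [599. 114.] [616. 134.]
ch 685 [182. 189. 201.] ((613.8649291992188, 128.1863250732422), (78.42571258544922, 180.63497924804688), 45.1458625793457)
tubetop [[607.53208417 125.05923253 262.        ]]
knob [[626.18117915 182.78693721 235.        ]] [622.65799709 181.36670263 253.98206595]
handle 7 [[542.63527094  30.60921298  65.        ]]
```

```bash
python3 - <<'E'
from h import *
im=np.load("pics/scene0.npy",allow_pickle=True).item(); P=cloud(im).reshape(-1,3)
for zl in (60,120,180,230,280):
    print(zl)
    for x in range(300,900,50):
        print(x,[int(((P[:,2]>zl)&(P[:,2]<500)&(abs(P[:,0]-x)<25)&(abs(P[:,1]-y)<25)).sum()) for y in range(400,-450,-50)])
s=ctrl.sense(); print(s["orientation"],s["tcp_pos"],s["ft_force"],s["width"],s["time_s"])
E
```

```text
60
300 [0, 0, 0, 0, 0, 0, 0, 0, 0, 0, 0, 0, 0, 0, 0, 0, 0]
350 [0, 0, 0, 0, 0, 0, 0, 0, 0, 0, 0, 0, 0, 0, 0, 0, 0]
400 [0, 0, 0, 0, 0, 0, 0, 0, 0, 0, 0, 0, 0, 0, 0, 0, 0]
450 [0, 0, 129, 0, 0, 0, 0, 0, 0, 0, 0, 0, 0, 0, 0, 0, 0]
500 [0, 0, 10, 0, 0, 0, 0, 0, 0, 0, 0, 0, 0, 0, 0, 0, 0]
550 [0, 0, 0, 0, 50, 435, 88, 130, 11, 0, 0, 0, 0, 0, 0, 0, 1]
600 [0, 0, 0, 0, 141, 616, 385, 4, 0, 0, 189, 276, 290, 287, 271, 164, 1]
650 [0, 0, 0, 0, 66, 142, 65, 19, 0, 0, 553, 242, 208, 187, 187, 111, 0]
700 [0, 0, 0, 0, 0, 0, 18, 0, 0, 0, 437, 198, 194, 184, 175, 114, 0]
750 [0, 0, 339, 194, 0, 0, 0, 0, 0, 0, 419, 192, 184, 173, 169, 95, 0]
800 [9, 349, 170, 155, 22, 0, 0, 0, 0, 0, 390, 187, 180, 165, 152, 102, 0]
850 [257, 72, 19, 153, 132, 162, 548, 555, 104, 0, 372, 175, 165, 153, 142, 103, 0]
120
300 [0, 0, 0, 0, 0, 0, 0, 0, 0, 0, 0, 0, 0, 0, 0, 0, 0]
350 [0, 0, 0, 0, 0, 0, 0, 0, 0, 0, 0, 0, 0, 0, 0, 0, 0]
400 [0, 0, 0, 0, 0, 0, 0, 0, 0, 0, 0, 0, 0, 0, 0, 0, 0]
450 [0, 0, 0, 0, 0, 0, 0, 0, 0, 0, 0, 0, 0, 0, 0, 0, 0]
500 [0, 0, 0, 0, 0, 0, 0, 0, 0, 0, 0, 0, 0, 0, 0, 0, 0]
550 [0, 0, 0, 0, 50, 
[... 2078 characters left out ...]
0, 0, 0, 0, 0, 0, 0, 0, 0, 0, 0, 0, 0, 0, 0, 0, 0]
550 [0, 0, 0, 0, 0, 0, 0, 0, 0, 0, 0, 0, 0, 0, 0, 0, 0]
600 [0, 0, 0, 0, 0, 0, 0, 0, 0, 0, 0, 0, 0, 0, 0, 0, 0]
650 [0, 0, 0, 0, 0, 0, 0, 0, 0, 0, 0, 0, 0, 0, 0, 0, 0]
700 [0, 0, 0, 0, 0, 0, 0, 0, 0, 0, 0, 0, 0, 0, 0, 0, 0]
750 [0, 0, 0, 0, 0, 0, 0, 0, 0, 0, 0, 0, 0, 0, 0, 0, 0]
800 [0, 0, 0, 0, 0, 0, 0, 0, 0, 0, 0, 0, 0, 0, 0, 0, 0]
850 [0, 0, 0, 0, 0, 0, 0, 0, 0, 0, 0, 0, 0, 0, 0, 0, 0]
[[ 9.18794693e-01  3.94735258e-01 -6.22605128e-04]
 [ 3.94735740e-01 -9.18793179e-01  1.67029930e-03]
 [ 8.72806797e-05 -1.78042663e-03 -9.99998411e-01]] [ 236.7491135  -551.02625352  221.61189818] [-0.70711077  0.38756734  0.05559472] 87.91310500429539 0.1
```

>>> move_arm --pt "0 0 40 0 0 0 -1" --pt "10 20 80 0 0 5 -1" --pt "26 50 100 0 0 10 -0.6" --pt "44 84 100 0 0 15 0" --pt "63 120 100 0 0 20 0" --pt "82 156 100 0 0 25 0" --pt "101 191 100 0 0 30 0" --pt "120 227 100 0 0 32 0"

```text
time_s: 0.77
tcp_pos: [357.2, -322.6, 322.2]
orientation: [[0.567, 0.824, -0.0], [0.824, -0.567, 0.0], [0.0, -0.0, -1.0]]
ft_force: [1.0, 0.4, 0.0]
width: 51.6
grasp_force: 0.0
```

>>> move_arm --pt "19 36 0 0 0 0 0" --pt "38 72 0 0 0 0 0" --pt "57 108 0 0 0 0 0" --pt "76 144 0 0 0 0 0" --pt "95 180 0 0 0 0 0" --pt "114 216 0 0 0 0 0" --pt "133 252 0 0 0 0 0" --pt "152 288 0 0 0 0 0"

```text
time_s: 1.43
tcp_pos: [509.3, -34.2, 322.3]
orientation: [[0.57, 0.822, -0.0], [0.822, -0.57, -0.0], [-0.0, -0.0, -1.0]]
ft_force: [0.3, -0.8, -0.2]
width: 44.1
grasp_force: 0.0
```

>>> move_arm --pt "19 36 0 0 0 0 0" --pt "38 72 0 0 0 0 0" --pt "57 108 0 0 0 0 0" --pt "76 144 0 0 0 0 0" --pt "95 180 0 0 0 0 0" --pt "115 219 0 0 0 0 0" --pt "115 219 0 0 0 0 0"

```text
time_s: 2.02
tcp_pos: [625.4, 188.9, 316.9]
orientation: [[0.565, 0.825, -0.007], [0.825, -0.565, 0.0], [-0.004, -0.006, -1.0]]
ft_force: [0.0, -0.3, -1.7]
width: 43.8
grasp_force: 0.0
```

>>> move_arm --pt "0 0 0 0 0 0 0" --pt "0 0 0 0 0 0 0"

```text
time_s: 2.18
tcp_pos: [623.8, 182.7, 321.8]
orientation: [[0.57, 0.822, -0.002], [0.822, -0.57, -0.001], [-0.002, -0.001, -1.0]]
ft_force: [-0.1, -0.5, -0.7]
width: 44.0
grasp_force: 0.0
```

```bash
python3 - <<'E'
from h import *
out=[]
for n,(c,r) in {"scene":((225,215),60),"top":((250,180),50)}.items():
    im=cams.get_image(n); i=im["img"][c[1]-r:c[1]+r,c[0]-r:c[0]+r,::-1]; out.append(cv2.resize(i,(400,400),interpolation=cv2.INTER_CUBIC))
cv2.imwrite("pics/crop1.png",np.hstack(out)); print(ctrl.sense())
E
```

```text
{'time_s': 2.2833, 'qpos': array([ 1.32347013e+01,  1.61614009e+01,  4.78148857e+01, -2.10465423e-02,
        1.15950534e+02,  4.80569598e+01]), 'qvel': array([-0.53583909, -0.99979066,  0.1135759 ,  0.07993196,  0.00102706,
        0.11489286]), 'tau': array([ 6.64586574e-01, -4.97046232e+01, -3.86289167e+01,  9.17105726e-02,
       -8.81420122e-02, -3.00217485e-03]), 'tcp_pos': array([623.56382148, 181.46319856, 323.69414703]), 'orientation': array([[ 5.71164171e-01,  8.20834789e-01,  1.31888262e-03],
       [ 8.20835524e-01, -5.71164636e-01, -2.91220724e-05],
       [ 7.29394701e-04,  1.09921919e-03, -9.99999130e-01]]), 'ft_force': array([-0.26483425, -0.08463083,  0.02829721]), 'torque': array([-0.03730582, -0.01064133,  0.00050409]), 'grasp_force': 0.0, 'width': 43.84626491150764}
```

View pics/crop1.png

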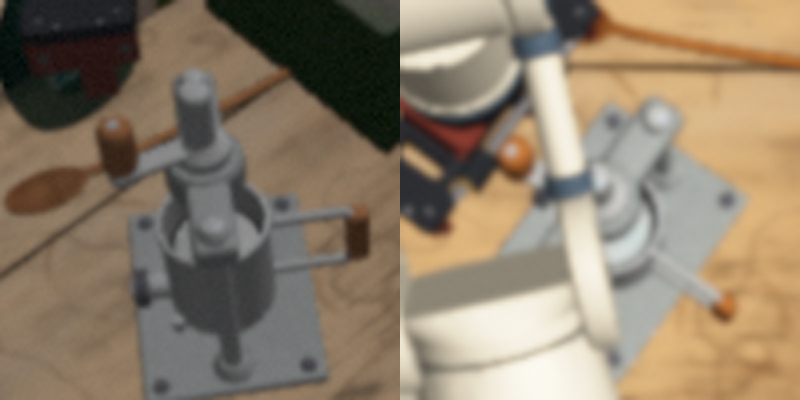

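The knob (scene crop at 117,145) is below the gripper, which is in line with it. I'll descend and close.

>>> move_arm --pt "0 0 -30 0 0 0 0" --pt "0 0 -60 0 0 0 0" --pt "0 0 -85 0 0 0 0" --pt "0 0 -100 0 0 0 0" --pt "0 0 -109 0 0 0 0" --pt "0 0 -109 0 0 0 0" --pt "0 0 -109 0 0 0 1" --pt "0 0 -109 0 0 0 1" --newtons 30

```text
time_s: 2.95
tcp_pos: [624.4, 182.1, 216.1]
orientation: [[0.571, 0.821, 0.004], [0.821, -0.571, 0.001], [0.002, 0.003, -1.0]]
ft_force: [0.9, 0.2, -0.6]
width: 33.6
grasp_force: 0.4
```

>>> move_arm --pt "0 0 0 0 0 0 1" --pt "0 0 0 0 0 0 1" --pt "0 0 0 0 0 0 1" --pt "0 0 0 0 0 0 1"

```text
time_s: 3.28
tcp_pos: [624.5, 182.4, 215.9]
orientation: [[0.57, 0.821, 0.004], [0.821, -0.57, 0.0], [0.002, 0.003, -1.0]]
ft_force: [0.6, -3.1, 5.8]
width: 27.1
grasp_force: 30.0
```

```bash
python3 - <<'E'
import numpy as np
for t0 in (74,164,254,344):
    a=np.radians(t0+11.25*np.arange(1,9)); t=np.radians(t0)
    print(t0,np.c_[61.5*(np.cos(a)-np.cos(t)),61.5*(np.sin(a)-np.sin(t))].round(1).tolist())
E
```

```text
74 [[-11.9, 2.2], [-23.9, 2.0], [-35.7, -0.5], [-46.8, -5.3], [-56.7, -12.2], [-65.1, -20.8], [-71.6, -31.0], [-76.1, -42.2]]
164 [[-2.2, -11.9], [-2.0, -23.9], [0.5, -35.7], [5.3, -46.8], [12.2, -56.7], [20.8, -65.1], [31.0, -71.6], [42.2, -76.1]]
254 [[11.9, -2.2], [23.9, -2.0], [35.7, 0.5], [46.8, 5.3], [56.7, 12.2], [65.1, 20.8], [71.6, 31.0], [76.1, 42.2]]
344 [[2.2, 11.9], [2.0, 23.9], [-0.5, 35.7], [-5.3, 46.8], [-12.2, 56.7], [-20.8, 65.1], [-31.0, 71.6], [-42.2, 76.1]]
```

>>> move_arm --pt "-11.9 2.2 0 0 0 0 1" --pt "-23.9 2.0 0 0 0 0 1" --pt "-35.7 -0.5 0 0 0 0 1" --pt "-46.8 -5.3 0 0 0 0 1"

```text
time_s: 3.62
tcp_pos: [581.0, 177.1, 216.0]
orientation: [[0.571, 0.821, 0.013], [0.821, -0.571, 0.001], [0.008, 0.01, -1.0]]
ft_force: [18.2, -3.0, 1.7]
width: 27.3
grasp_force: 30.0
```

>>> move_arm --pt "-9.9 -6.9 0 0 0 0 1" --pt "-18.3 -15.5 0 0 0 0 1" --pt "-24.8 -25.7 0 0 0 0 1" --pt "-29.3 -36.9 0 0 0 0 1"

```text
time_s: 3.95
tcp_pos: [551.4, 142.7, 216.0]
orientation: [[0.568, 0.823, 0.013], [0.823, -0.568, 0.006], [0.012, 0.007, -1.0]]
ft_force: [16.7, 9.2, 1.0]
width: 26.9
grasp_force: 30.0
```

>>> move_arm --pt "-2.2 -11.9 0 0 0 0 1" --pt "-2.0 -23.9 0 0 0 0 1" --pt "0.5 -35.7 0 0 0 0 1" --pt "5.3 -46.8 0 0 0 0 1" --pt "12.2 -56.7 0 0 0 0 1" --pt "20.8 -65.1 0 0 0 0 1" --pt "31.0 -71.6 0 0 0 0 1" --pt "42.2 -76.1 0 0 0 0 1"

```text
time_s: 4.62
tcp_pos: [587.0, 64.6, 215.9]
orientation: [[0.569, 0.822, -0.006], [0.822, -0.569, 0.0], [-0.003, -0.005, -1.0]]
ft_force: [-16.1, -0.3, 11.7]
width: 27.0
grasp_force: 30.0
```

>>> move_arm --pt "11.9 -2.2 0 0 0 0 1" --pt "23.9 -2.0 0 0 0 0 1" --pt "35.7 0.5 0 0 0 0 1" --pt "46.8 5.3 0 0 0 0 1" --pt "56.7 12.2 0 0 0 0 1" --pt "65.1 20.8 0 0 0 0 1" --pt "71.6 31.0 0 0 0 0 1" --pt "76.1 42.2 0 0 0 0 1"

```text
time_s: 5.28
tcp_pos: [668.2, 100.9, 216.0]
orientation: [[0.576, 0.817, 0.005], [0.817, -0.576, -0.008], [-0.004, 0.009, -1.0]]
ft_force: [3.3, -17.4, 6.0]
width: 27.2
grasp_force: 30.0
```

>>> move_arm --pt "2.2 11.9 0 0 0 0 1" --pt "2.0 23.9 0 0 0 0 1" --pt "-0.5 35.7 0 0 0 0 1" --pt "-5.3 46.8 0 0 0 0 1" --pt "-12.2 56.7 0 0 0 0 1" --pt "-20.8 65.1 0 0 0 0 1" --pt "-31.0 71.6 0 0 0 0 1" --pt "-42.2 76.1 0 0 0 0 1"

```text
time_s: 5.95
tcp_pos: [627.7, 181.6, 216.0]
orientation: [[0.572, 0.82, 0.012], [0.82, -0.572, -0.001], [0.006, 0.01, -1.0]]
ft_force: [13.2, -6.6, 3.5]
width: 27.0
grasp_force: 30.0
```

>>> move_arm --pt "-11.9 2.2 0 0 0 0 1" --pt "-23.9 2.0 0 0 0 0 1" --pt "-35.7 -0.5 0 0 0 0 1" --pt "-46.8 -5.3 0 0 0 0 1" --pt "-56.7 -12.2 0 0 0 0 1" --pt "-65.1 -20.8 0 0 0 0 1" --pt "-71.6 -31.0 0 0 0 0 1" --pt "-76.1 -42.2 0 0 0 0 1"

```text
time_s: 6.62
tcp_pos: [551.3, 142.7, 216.0]
orientation: [[0.568, 0.823, 0.012], [0.823, -0.568, 0.006], [0.012, 0.007, -1.0]]
ft_force: [17.0, 9.3, 1.2]
width: 27.6
grasp_force: 30.0
```

>>> move_arm --pt "-2.2 -11.9 0 0 0 0 1" --pt "-2.0 -23.9 0 0 0 0 1" --pt "0.5 -35.7 0 0 0 0 1" --pt "5.3 -46.8 0 0 0 0 1" --pt "12.2 -56.7 0 0 0 0 1" --pt "20.8 -65.1 0 0 0 0 1" --pt "31.0 -71.6 0 0 0 0 1" --pt "42.2 -76.1 0 0 0 0 1"

```text
time_s: 7.28
tcp_pos: [587.0, 64.6, 215.9]
orientation: [[0.569, 0.822, -0.006], [0.822, -0.569, 0.0], [-0.003, -0.005, -1.0]]
ft_force: [-17.4, -1.7, 10.7]
width: 27.1
grasp_force: 30.0
```

>>> move_arm --pt "11.9 -2.2 0 0 0 0 1" --pt "23.9 -2.0 0 0 0 0 1" --pt "35.7 0.5 0 0 0 0 1" --pt "46.8 5.3 0 0 0 0 1" --pt "56.7 12.2 0 0 0 0 1" --pt "65.1 20.8 0 0 0 0 1" --pt "71.6 31.0 0 0 0 0 1" --pt "76.1 42.2 0 0 0 0 1"

```text
time_s: 7.95
tcp_pos: [668.2, 100.9, 216.0]
orientation: [[0.576, 0.817, 0.005], [0.817, -0.576, -0.008], [-0.004, 0.009, -1.0]]
ft_force: [3.9, -17.1, 5.9]
width: 27.3
grasp_force: 30.0
```

>>> move_arm --pt "2.2 11.9 0 0 0 0 1" --pt "2.0 23.9 0 0 0 0 1" --pt "-0.5 35.7 0 0 0 0 1" --pt "-5.3 46.8 0 0 0 0 1" --pt "-12.2 56.7 0 0 0 0 1" --pt "-20.8 65.1 0 0 0 0 1" --pt "-31.0 71.6 0 0 0 0 1" --pt "-42.2 76.1 0 0 0 0 1"

```text
time_s: 8.62
tcp_pos: [624.4, 182.6, 215.9]
orientation: [[0.571, 0.821, 0.004], [0.821, -0.571, -0.0], [0.002, 0.003, -1.0]]
ft_force: [-0.6, -7.9, 7.3]
width: 27.4
grasp_force: 30.0
```

>>> move_arm --pt "-6 1.4 0 0 0 0 1" --pt "-11.9 2.2 0 0 0 0 1" --pt "-17.9 2.3 0 0 0 0 1" --pt "-23.9 2.0 0 0 0 0 1"

```text
time_s: 8.95
tcp_pos: [600.7, 183.5, 215.9]
orientation: [[0.571, 0.821, 0.004], [0.821, -0.571, -0.002], [0.001, 0.005, -1.0]]
ft_force: [2.7, -7.2, 6.2]
width: 27.0
grasp_force: 30.0
```

>>> move_arm --pt "0 0 0 0 0 0 0" --pt "0 0 0 0 0 0 0" --pt "0 0 0 0 0 0 0" --pt "0 0 30 0 0 0 0" --pt "0 0 65 0 0 0 0" --pt "0 0 105 0 0 0 0" --pt "-12 -32 110 0 0 0 0" --pt "-25 -65 110 4 -3 0 -1"

```text
time_s: 9.62
tcp_pos: [577.3, 122.3, 324.5]
orientation: [[0.563, 0.825, 0.054], [0.822, -0.565, 0.071], [0.089, 0.004, -0.996]]
ft_force: [1.0, -0.9, 0.5]
width: 48.0
grasp_force: 0.0
```

>>> move_arm --pt "-12 -32 0 4.1 -2.9 0 -1" --pt "-25 -70 0 5.8 -3.9 0 -1" --pt "-32 -85 -20 5.8 -3.9 0 -1" --pt "-32 -85 -60 5.8 -3.9 0 -1" --pt "-32 -85 -100 5.8 -3.9 0 -1" --pt "-32 -85 -140 5.8 -3.9 0 -1" --pt "-32 -85 -170 5.8 -3.9 0 -1" --pt "-32 -85 -170 5.8 -3.9 0 -1"

```text
time_s: 10.28
tcp_pos: [539.2, 35.1, 144.6]
orientation: [[0.56, 0.821, 0.106], [0.803, -0.57, 0.171], [0.201, -0.011, -0.98]]
ft_force: [-0.6, 0.5, -1.1]
width: 87.6
grasp_force: 0.0
```

```bash
python3 - <<'E'
from h import *
out=[]
for n,(c,r) in {"scene":((245,215),60),"top":((270,195),50)}.items():
    im=cams.get_image(n); i=im["img"][c[1]-r:c[1]+r,c[0]-r:c[0]+r,::-1]; out.append(cv2.resize(i,(400,400),interpolation=cv2.INTER_CUBIC))
    P=cloud(im); hsv=cv2.cvtColor(im["img"],cv2.COLOR_RGB2HSV)
    m=(np.hypot(P[...,0]-541,P[...,1]-30)<30)&(P[...,2]>35)&(P[...,2]<103)&(hsv[...,1]>110)&(hsv[...,0]<14)
    q=P[m]; print(n,len(q), q.mean(0) if len(q) else "", q.min(0) if len(q) else "",q.max(0) if len(q) else "")
cv2.imwrite("pics/crop2.png",np.hstack(out)); s=ctrl.sense(); print(s["tcp_pos"],s["orientation"])
E
```

```text
scene 37 [539.22922229  32.83157472  64.42922706] [534.21934104  23.56606906  47.28525137] [545.33961018  38.42959646  88.48834246]
top 0   
[542.56247506  35.05481441 153.11439396] [[ 0.55796785  0.82154936  0.11716883]
 [ 0.80365558 -0.57013654  0.17053454]
 [ 0.20690477 -0.00098941 -0.97836059]]
```

View pics/crop2.png

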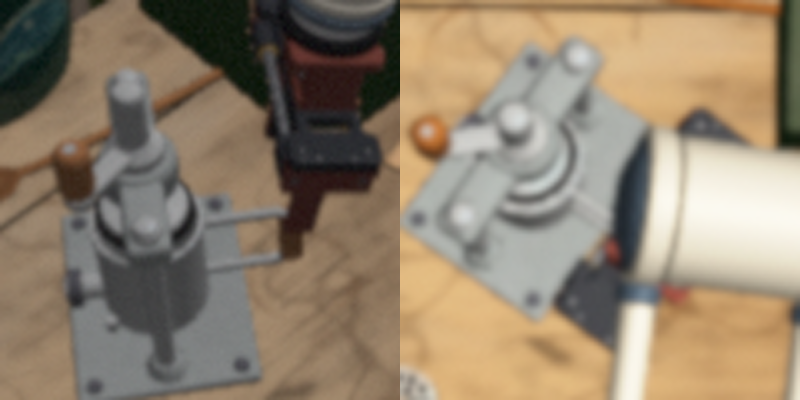

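The scene crop shows the handle at (290,245) under the gripper. The plunger is visible above the rim at (150,205), and the knob is well clear.

>>> move_arm --pt "3 -2 -30 0 0 0 -1" --pt "3 -2 -60 0 0 0 -1" --pt "3 -2 -85 0 0 0 -1" --pt "3 -2 -100 0 0 0 -1" --pt "3 -2 -107 0 0 0 -1" --pt "3 -2 -107 0 0 0 -0.3" --pt "3 -2 -107 0 0 0 0.2" --newtons 15

```text
time_s: 10.97
tcp_pos: [547.6, 32.7, 49.5]
orientation: [[0.557, 0.821, 0.123], [0.804, -0.57, 0.17], [0.21, 0.005, -0.978]]
ft_force: [0.5, -0.3, 1.0]
width: 77.7
grasp_force: 0.0
```

>>> move_arm --pt "0 0 0 0 0 0 0.4" --pt "0 0 0 0 0 0 0.6" --pt "0 0 0 0 0 0 1" --pt "0 0 0 0 0 0 1" --pt "0 0 0 0 0 0 1" --pt "0 0 0 0 0 0 1"

```text
time_s: 11.47
tcp_pos: [546.0, 32.7, 46.8]
orientation: [[0.558, 0.821, 0.12], [0.804, -0.57, 0.17], [0.208, 0.002, -0.978]]
ft_force: [0.4, -0.7, -0.5]
width: 37.9
grasp_force: 0.0
```

>>> move_arm --pt "0 0 0 0 0 0 1" --pt "0 0 0 0 0 0 1" --pt "0 0 0 0 0 0 1" --pt "0 0 0 0 0 0 1" --pt "0 0 0 0 0 0 1"

```text
time_s: 11.88
tcp_pos: [546.1, 32.6, 46.6]
orientation: [[0.558, 0.821, 0.12], [0.804, -0.571, 0.17], [0.208, 0.002, -0.978]]
ft_force: [1.0, -1.2, -0.2]
width: 16.0
grasp_force: 15.0
```

>>> move_arm --pt "0 0 0 0 0 0 1" --pt "0 0 0 0 0 0 1" --newtons 60

```text
time_s: 12.05
tcp_pos: [546.0, 32.6, 46.6]
orientation: [[0.558, 0.821, 0.12], [0.804, -0.571, 0.17], [0.208, 0.002, -0.978]]
ft_force: [1.8, -1.0, -1.0]
width: 15.5
grasp_force: 60.0
```

>>> move_arm --pt "-2.9 -4.1 0 0 0 0 1" --pt "-8.6 -12.3 0 0 0 0 1" --pt "-14.4 -20.5 0 0 0 0 1" --pt "-20.1 -28.7 0 0 0 0 1"

```text
time_s: 12.38
tcp_pos: [525.0, 3.4, 46.5]
orientation: [[0.558, 0.822, 0.119], [0.804, -0.57, 0.17], [0.208, 0.001, -0.978]]
ft_force: [1.5, 1.2, -1.5]
width: 15.6
grasp_force: 60.0
```

Sliding freely at about 2 N.

>>> move_arm --pt "-8.6 -12.3 0 0 0 0 1" --pt "-17.2 -24.6 0.5 0 0 0 1" --pt "-25.8 -36.9 1 0 0 0 1" --pt "-34.4 -49.1 1 0 0 0 1" --pt "-43 -61.4 1 0 0 0 1" --pt "-51.7 -73.7 1 0 0 0 1" --pt "-60.3 -86 1 0 0 0 1" --pt "-66 -94.2 1 0 0 0 1"

```text
time_s: 13.05
tcp_pos: [457.7, -91.9, 46.7]
orientation: [[0.559, 0.821, 0.117], [0.803, -0.571, 0.169], [0.206, -0.0, -0.979]]
ft_force: [0.5, 0.9, -3.5]
width: 15.7
grasp_force: 60.0
```

>>> move_arm --pt "0 0 0 0 0 0 1" --pt "0 0 8 0 0 0 1" --pt "0 0 20 0 0 0 1" --pt "0 0 35 0 0 0 1" --pt "0 0 45 0 0 0 1" --pt "0 0 45 0 0 0 1"

```text
time_s: 13.55
tcp_pos: [461.8, -90.3, 96.6]
orientation: [[0.556, 0.822, 0.125], [0.805, -0.57, 0.168], [0.209, 0.007, -0.978]]
ft_force: [0.5, -0.5, -3.5]
width: 15.5
grasp_force: 60.0
```

```bash
python3 - <<'E'
from h import *
out=[]
for n,(c,r) in {"scene":((270,215),80),"top":((300,200),70)}.items():
    im=cams.get_image(n); i=im["img"][c[1]-r:c[1]+r,c[0]-r:c[0]+r,::-1]; out.append(cv2.resize(i,(400,400),interpolation=cv2.INTER_CUBIC))
cv2.imwrite("pics/crop3.png",np.hstack(out)); s=ctrl.sense(); print(s["tcp_pos"],s["ft_force"],s["torque"],s["width"])
E
```

```text
[460.41420289 -90.02596351  93.454354  ] [-0.42812383 -1.69302514 -3.83947037] [-0.49479655  0.3064197   0.04664585] 15.761731050331747
```

View pics/crop3.png

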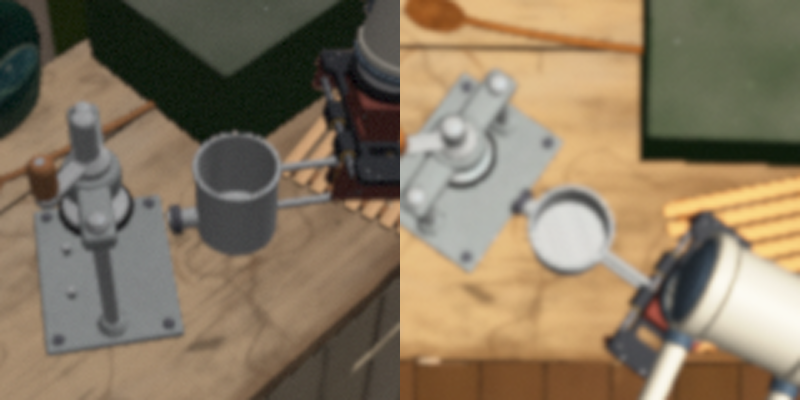

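The barrel hangs upright from the handle (scene crop at 237,195), clear of the filler. I'll carry it to the rack.

>>> move_arm --pt "-1 -8 0 0 0 0 1" --pt "-2 -25 0 0 0 0 1" --pt "-4 -50 0 0 0 0 1" --pt "-6 -75 0 0 0 0 1" --pt "-8 -100 0 0 0 0 1" --pt "-10 -125 0 0 0 0 1" --pt "-12 -150 0 0 0 0 1" --pt "-14 -172 0 0 0 0 1"

```text
time_s: 14.32
tcp_pos: [445.0, -264.0, 91.3]
orientation: [[0.558, 0.821, 0.118], [0.803, -0.571, 0.17], [0.207, -0.0, -0.978]]
ft_force: [0.9, 0.4, -4.1]
width: 15.7
grasp_force: 60.0
```

>>> move_arm --pt "-2 -20 0 0 0 0 1" --pt "-3 -38 0 0 0 0 1" --pt "-4 -50 0 0 0 0 1" --pt "-4 -54 -4 0 0 0 1" --pt "-4 -54 -12 0 0 0 1" --pt "-4 -54 -20 0 0 0 1" --pt "-4 -54 -26 0 0 0 1" --pt "-4 -54 -28 0 0 0 1"

```text
time_s: 14.98
tcp_pos: [441.3, -314.6, 62.4]
orientation: [[0.557, 0.822, 0.117], [0.804, -0.569, 0.172], [0.208, -0.002, -0.978]]
ft_force: [-0.3, 0.3, -4.2]
width: 16.1
grasp_force: 60.0
```

```bash
python3 - <<'E'
from h import *
out=[]
for n,(c,r) in {"scene":((340,195),70),"top":((350,210),60)}.items():
    im=cams.get_image(n); i=im["img"][c[1]-r:c[1]+r,c[0]-r:c[0]+r,::-1]; out.append(cv2.resize(i,(400,400),interpolation=cv2.INTER_CUBIC))
    P=cloud(im);hsv=cv2.cvtColor(im["img"],cv2.COLOR_RGB2HSV); m=(np.hypot(P[...,0]-505,P[...,1]+225)<60)&(P[...,2]>100)&(P[...,2]<140)&(hsv[...,1]<60)
    q=P[m]; print(n,len(q),cv2.minAreaRect(q[:,:2].astype(np.float32)),np.percentile(q[:,2],[50,95]), np.linalg.lstsq(np.c_[q[:,:2]-[505,-225],np.ones(len(q))],q[:,2],rcond=None)[0])
cv2.imwrite("pics/crop4.png",np.hstack(out)); s=ctrl.sense(); print(s["tcp_pos"],s["ft_force"],s["width"])
E
```

```text
scene 493 ((503.8555908203125, -223.20877075195312), (91.8467788696289, 93.0340347290039), 10.454179763793945) [116.52583517 128.15101732] [-6.34392379e-03 -8.43018270e-03  1.16073203e+02]
top 209 ((501.3887939453125, -221.80874633789062), (88.90605163574219, 87.52356719970703), 7.267571449279785) [123.85801123 131.04437325] [-1.33073616e-02  4.33576298e-02  1.20749446e+02]
[ 441.65584126 -315.06945371   63.64289987] [-0.39928701  0.15497068 -3.74518948] 15.858232848364041
```

View pics/crop4.png

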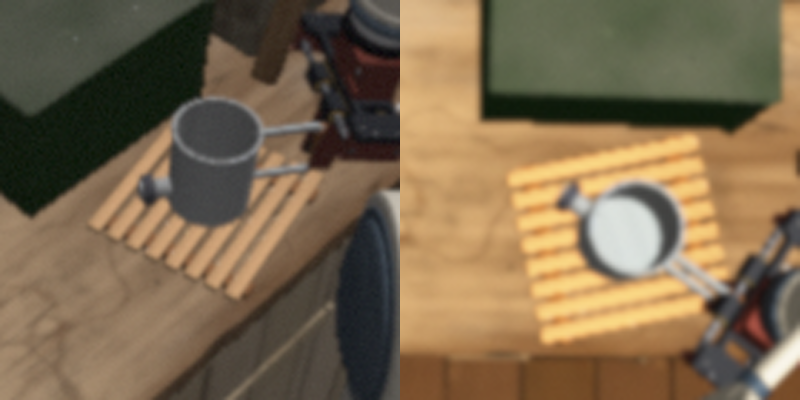

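The barrel hangs over the middle of the rack, a few mm above the slats. I'll lower it gently.

>>> move_arm --pt "0 0 -2 0 0 0 1" --pt "0 0 -4 0 0 0 1" --pt "0 0 -6 0 0 0 1" --pt "0 0 -7 0 0 0 1" --pt "0 0 -8 0 0 0 1" --pt "0 0 -8.5 0 0 0 1" --pt "0 0 -8.5 0 0 0 1"

```text
time_s: 15.67
tcp_pos: [441.8, -316.2, 56.0]
orientation: [[0.558, 0.821, 0.12], [0.804, -0.57, 0.17], [0.208, 0.001, -0.978]]
ft_force: [-1.0, -0.5, -3.2]
width: 15.9
grasp_force: 60.0
```

>>> move_arm --pt "0 0 -0.5 0 0 0 1" --pt "0 0 -1 0 0 0 1" --pt "0 0 -1.5 0 0 0 1" --pt "0 0 -2 0 0 0 1" --pt "0 0 -2 0 0 0 1"

```text
time_s: 16.08
tcp_pos: [441.9, -316.3, 54.6]
orientation: [[0.558, 0.821, 0.12], [0.804, -0.57, 0.17], [0.208, 0.002, -0.978]]
ft_force: [-1.5, -0.2, -1.1]
width: 15.8
grasp_force: 60.0
```

>>> move_arm --pt "0 0 -0.5 0 0 0 1" --pt "0 0 -1 0 0 0 1" --pt "0 0 -1 0 0 0 1"

```text
time_s: 16.33
tcp_pos: [442.1, -316.4, 54.5]
orientation: [[0.557, 0.822, 0.121], [0.804, -0.57, 0.169], [0.208, 0.003, -0.978]]
ft_force: [-3.5, -0.4, 5.6]
width: 15.7
grasp_force: 60.0
```

>>> move_arm --pt "0 0 0 0 0 0 1" --pt "0 0 0 0 0 0 1" --pt "0 0 0 0 0 0 1" --newtons 10

```text
time_s: 16.58
tcp_pos: [442.1, -316.7, 54.1]
orientation: [[0.558, 0.821, 0.121], [0.804, -0.57, 0.168], [0.207, 0.003, -0.978]]
ft_force: [-2.2, -1.4, 4.9]
width: 15.8
grasp_force: 10.0
```

Resting on the slats. I'll open the fingers, then lift straight back and away.

>>> move_arm --pt "0 0 0 0 0 0 0.5" --pt "0 0 0 0 0 0 0" --pt "0 0 0 0 0 0 -0.4" --pt "0 0 0 0 0 0 -0.4" --pt "0 0 0 0 0 0 -0.4"

```text
time_s: 17.0
tcp_pos: [441.8, -315.9, 52.8]
orientation: [[0.558, 0.821, 0.119], [0.804, -0.57, 0.17], [0.208, 0.001, -0.978]]
ft_force: [-0.7, 0.6, 0.5]
width: 45.2
grasp_force: 0.0
```

>>> move_arm --pt "0 0 10 0 0 0 -0.4" --pt "-1 -2 30 0 0 0 -0.4" --pt "-3 -4 60 0 0 0 -0.4" --pt "-5 -8 90 0 0 0 -0.4" --pt "-12 -18 130 0 0 0 -0.4" --pt "-25 -36 160 0 0 0 -0.4" --pt "-35 -50 180 0 0 0 -0.4" --pt "-35 -50 180 0 0 0 -0.4"

```text
time_s: 17.67
tcp_pos: [406.4, -369.2, 239.7]
orientation: [[0.559, 0.82, 0.125], [0.804, -0.572, 0.161], [0.204, 0.01, -0.979]]
ft_force: [-0.1, 0.4, 1.2]
width: 61.2
grasp_force: 0.0
```

```bash
python3 - <<'E'
from h import *
out=[]
for n,(c,r) in {"scene":((340,195),70),"top":((350,210),60)}.items():
    im=cams.get_image(n); i=im["img"][c[1]-r:c[1]+r,c[0]-r:c[0]+r,::-1]; out.append(cv2.resize(i,(400,400),interpolation=cv2.INTER_CUBIC))
    P=cloud(im);hsv=cv2.cvtColor(im["img"],cv2.COLOR_RGB2HSV); m=(np.hypot(P[...,0]-503,P[...,1]+223)<60)&(P[...,2]>95)&(P[...,2]<140)&(hsv[...,1]<60)
    q=P[m]; print(n,len(q),cv2.minAreaRect(q[:,:2].astype(np.float32)),np.percentile(q[:,2],[50,95]))
cv2.imwrite("pics/crop5.png",np.hstack(out)); s=ctrl.sense(); print(s["tcp_pos"],s["ft_force"],s["width"],s["time_s"])
E
```

```text
scene 435 ((504.08294677734375, -224.9813232421875), (92.66860961914062, 94.28008270263672), 6.458964824676514) [110.53525685 120.84334164]
top 197 ((501.3072204589844, -224.60214233398438), (86.69576263427734, 88.56969451904297), 4.1728925704956055) [116.6367355  121.82187422]
[ 406.94931339 -366.68038325  234.12245197] [ 0.34457897 -0.31109918 -1.07782178] 61.29990568477746 17.7667
```

View pics/crop5.png

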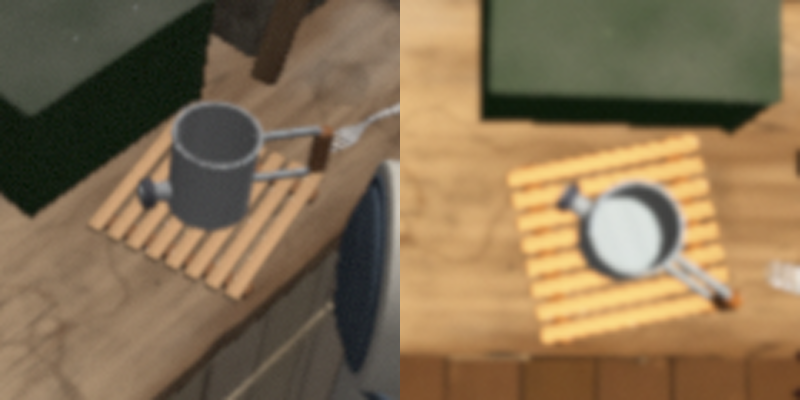

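The barrel stands upright at the rack's middle, with its rim at about 118 mm, and the gripper is clear.

```bash
python3 -c "
from cell import job; print(job.finish_job())"
```

```text
the job is handed in; nothing more can be done
None
```

The plunger is cranked out until slack, and the barrel stands upright at the middle of the draining rack; the job is handed in (no verdict was shown) and the arm never went near the salt shaker or plates.

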